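# Unlock the watchmaker's movement case

### The arm

A 6-joint arm with a two-finger parallel gripper is mounted at the origin on the work surface. World frame = base frame: x ahead of the robot, y to its left, z up, the work surface at z = 0. Lengths are in mm, angles in rad, forces in N, time in s.
With the tool pointing down it reaches from about 350 to 950 mm from the base axis. Payload 17.4 kg.
Tool frame: the origin (TCP) lies on the centre line of the jaws, within the pads' length; the fingertips stand 19 mm ahead of it and the grasp point (between the pads) is the TCP; z points along the fingers, y is the line along which they close (so a half turn about z gives the same grasp; the last joint's range is limited). The gripper opens to 93 mm and grips with 3 to 60 N. Pads are 15 mm wide; open, the fingers measure 128 mm over their backs; the gripper's body (75 mm by 188 mm) begins 65 mm behind the grasp point.
Start: joints at [-1.377, 0.116, 1.442, -0, 1.584, -0.038], TCP at [155.058, -656.955, 237.646] pointing down, gripper open.
Joint ranges: [-2.83, 2.83], [-0.83, 2.19], [0.07, 2.5], [-1.14, 4.28], [0.01, 3], [-2.97, 2.97]. Speed limits (rad/s): [1.89, 1.89, 2.22, 3.14, 3.14, 3.14].

### API

Orientations are given as a unit quaternion [x, y, z, w].
In Python, from cell import * gives the robot as it stands. The module is installed in compiled form; this text tells all that it offers.
- The arm moves only by the tool step_arm, never from a script. Its argument "rows" is a list of rows, each a list of 7 numbers: the shift along the tool's x, y, z in cm, then the turn, a rotation vector about the tool's x, y, z in degrees, then the finger opening in cm, from 0 to 9.3. A call has 1 to 12 rows; each row is the pose to reach, as a shift and turn from the pose commanded when the call began, along the tool's axes at that moment; what a row does not reach only later rows make up. A row lasts 1/8 s, in which the tool goes at most 62.5 mm and 10.7 degrees, less where a joint would pass 70% of its speed; a pose out of reach is approached as far as the arm can. A call with a gripper value outside its range is refused whole. The fingers move at their own pace and stop on an object; the grip force is fixed at half the most. Time passes only in rows, so rows that repeat a pose let the fingers close. It gives the time, the measured TCP pose, the force, the opening and the grip force at its end, in the units of the state.
- observe(): the state, without advancing time (a new reading comes with each control period).
- capture(name): name is "side" or "top"; returns a dict with "frame" (480x640x3 uint8, blue, green, red), "intrinsics" (3x3 intrinsics, pixels), "pose" (4x4, takes a point from camera to world coordinates). Camera axes: x right, y down, z forward; pixel columns grow to the right and rows downward; lengths in mm; the calibration is good to about 2 mm. A picture is of the moment at which its call begins. There is no depth.
- job_done(): hands the job in; it is judged then, once.
Trained networks look in the newest picture that a camera, given by its name, has taken for a name from the list of things; names that differ only in an ending like _2 or _b are one class to them, and where a whole thing is asked for, a point or a joint stands for the part that bears it (a point fixed in the world has none). Each returns a list of dicts, best first, with "conf" (0 to 1); they miss things now and then, are a little off and sometimes report something else, mostly with a low value. They report only what shows in the picture. A call takes as long as a camera call. They do not tell look-alikes from the thing itself.
- trace(camera, name): "mask" (480x640 bool, what is visible of it) and "extent" ([left, top, right, bottom] in pixels, round what is visible of it).
The state is a dict: "time_s": time; "qpos": joint angles; "dq": joint speeds; "effort": joint torques, N m; "tcp_pos": TCP position; "eef_rot": TCP orientation; "ft_force": force on the tool from outside, world axes, zero at the start; "moment": the same for the moment, N m; "grip_width": opening from 0.0 (shut) to 1.0 (fully open); "grasp_force": force on a finger pad.
Only numpy, scipy, OpenCV 4.12 (cv2) and the standard library are available. Lean on these libraries where they do the work, as an engineer would, in place of code of your own. Each camera call takes 0.05 s, during which the arm holds its last target. There are 200 camera calls.

### The job

Take the flat-bowed key out of the wooden tool block, put it in the lock on the grey case and, pressing only lightly, turn it gently back and forth until you feel the hidden slot and it drops in. Push it fully home first, then turn it clockwise to the unlocked position, its bow in line with the long side of the lock housing, and leave it standing there. Never force the key, and leave the other things on the bench where they are.

Things in the scene. Friction and masses are not known exactly. Their poses are not given: they have to be found in the camera images.
- key: loose steel key, 94 mm tall, 100 g, upright in one hole of the wooden block, its tip 35 mm below the block's top; the only tool there with a flat bow. Origin at the tip's end; z up the key, x along the bow's width. From the tip up: flat tongue 19 mm wide (x), 5 thick (y), 13 long; round shank 19.4 mm across to 54 mm; flat bow 34 mm wide (x), 9 thick (y), to 94 mm. Same after half a turn about z
- key_tip (a point): centre of the end of the key's tongue (same as the key's origin)
- key_bow (a point): point on the middle of the key's bow, 79 mm above the tip, 15 mm below its top: the place to grip, across the 9 mm thickness
- lock: fixed grey steel case, 154 x 134 mm, 45 mm high, with a steel lock housing in the middle of its top, 80 mm long (x), 50 mm wide (y), 45 mm high. Origin on the bench under the middle; x along the housing's long side, z up. Unlocked = key home with its bow along this x. More than 25 N between key and lock damages it
- lock_mouth (a point): centre of the keyhole's mouth, 90 mm above the bench, axes as the lock's. The hole is round, upright, 21 mm wide with a 2.5 mm chamfer, 40 mm deep. 28 mm down lies the dark top of a turning plug, 9 mm thick, on a spring (about 1.5 N per mm for 3 mm, then solid). Pressed lightly it stays still and the key's tongue slides round on it; pressed with over 10 N it may be dragged along
- plug_axis (a point): point on the keyhole's axis level with the plug's top, 28 mm below the mouth. A hidden slot, 7.4 mm wide, runs through the plug: the tongue drops in only with the key's x at some unknown angle between 0.5 and 1.9 rad counter-clockwise (from above) of the lock's x (or half a turn round). Within about 0.12 rad of it the plug springs up round the tongue and the push on the key vanishes
- lock_floor (a point): centre of the keyhole's floor, 40 mm below the mouth, axes as the lock's. Once in the slot the key can be pushed down to it (at least 9 mm lower than it can go otherwise); it then turns the plug, against about 0.11 N m of friction, clockwise up to a stop that the key meets about in line with the lock's x axis
- stand: the fixed wooden tool block, 44 x 170 mm and 45 mm high, with three round holes 20.5 mm wide and 35 mm deep in a row along its y axis, 56 mm apart; origin under its middle
- punch0: a round steel punch standing in the block, 75 mm tall, 24 mm thick at the top: leave alone; origin at its lower end
- punch1: a round dark punch standing in the block, 88 mm tall, 22 mm thick at the top: leave alone; origin at its lower end
- loupe: black eyepiece, 34 mm wide, 30 mm high: leave alone; origin at its underside
- dish: clear shallow dish, 84 mm wide, 18 mm high: leave alone; origin at its underside
- cork: cork stub, 34 mm wide, 22 mm high: leave alone; origin at its underside
- block: clear plastic block 50 x 32 x 22 mm: leave alone; origin at its underside
- caseback: steel watch case back, a disc 32 mm wide and 5 mm thick lying on the top of the grey case: leave alone; origin at its underside
There are look-alikes about, which are no part of the job. Leave any pink or purple look-alike of the lock alone.

How it is judged:
By the outcome, as a careful person would: the job done as asked, in the order asked, and still so for the second after the job is handed in, with the robot touching nothing.
It also fails if it takes over 61 s, if anything falls off the work surface, if the arm or the gripper's body presses on something with over 40 N, if the wrist force passes 120 N, or if a joint passes its speed limit or range.

## Working session

There is one attempt and no reset: what is moved stays moved. The work goes in short steps, Python scripts to look and compute and a tool call to move; the robot and the scene stay as the last step left them, time stands still between calls to the robot, and variables do not carry over. Pictures are saved under pics/ and viewed, at most 10 in all, crops included, and the job is handed in when it is done.

Besides the shell and the picture viewer there is one more tool, called after ">>>" by a JSON object that holds its "name" and its "arguments", one argument or row to a line. step_arm: Moves the arm, as the interface text tells. Its arguments: {"type":"object","properties":{"rows":{"type":"array"}},"required":["rows"]}

```bash
mkdir -p pics
cat > h.py <<'E'
from cell import *
import numpy as np, cv2
from scipy.spatial.transform import Rotation as R
def cam(n):
    c=capture(n); return c["frame"],np.array(c["intrinsics"]),np.array(c["pose"])
def ray(K,P,uv):
    d=P[:3,:3]@np.linalg.solve(K,[uv[0],uv[1],1.]); return P[:3,3],d
def onz(K,P,uv,z):
    o,d=ray(K,P,uv); return o+d*(z-o[2])/d[2]
def proj(K,P,X):
    X=np.atleast_2d(X); p=(X-P[:3,3])@P[:3,:3]@K.T; return p[:,:2]/p[:,2:]
E
python3 - <<'E'
from h import *
np.set_printoptions(precision=3,suppress=True)
for n in("top","side"):
    f,K,P=cam(n); cv2.imwrite(f"pics/{n}0.png",f); print(n,K,P)
    for t in("key","lock","stand","punch0","punch1"):
        for r in trace(n,t)[:3]: print(t,round(r["conf"],2),r["extent"])
s=observe();print(s["tcp_pos"],s["eef_rot"],s["ft_force"],s["time_s"])
E
```

```text
top [[512.099   0.    312.577]
 [  0.    512.099 242.429]
 [  0.      0.      1.   ]] [[   0.027   -0.982    0.187  286.926]
 [  -1.      -0.026    0.008   18.291]
 [  -0.003   -0.187   -0.982 1117.451]
 [   0.       0.       0.       1.   ]]
key 0.59 [424.2, 237.8, 434.6, 255.8]
key 0.42 [228.3, 188.9, 291.4, 258.1]
lock 0.9 [231.8, 189.2, 293.3, 263.0]
lock 0.87 [193.5, 288.6, 277.5, 373.8]
lock 0.75 [408.7, 305.4, 491.2, 393.7]
stand 0.97 [407.3, 226.6, 493.3, 266.1]
punch0 0.58 [447.9, 236.6, 466.9, 253.3]
punch0 0.43 [475.4, 227.6, 491.9, 243.8]
punch1 0.58 [447.9, 236.6, 466.9, 253.3]
punch1 0.43 [475.4, 227.6, 491.9, 243.8]
side [[551.548   0.    315.841]
 [  0.    551.548 244.303]
 [  0.      0.      1.   ]] [[ -0.923  -0.256   0.288 154.658]
 [ -0.386   0.59   -0.71  912.002]
 [  0.012  -0.766  -0.643 877.58 ]
 [  0.      0.      0.      1.   ]]
key 0.64 [360.1, 181.6, 376.9, 203.2]
lock 0.93 [333.3, 298.5, 436.4, 385.9]
lock 0.93 [413.1, 193.4, 458.5, 240.0]
lock 0.82 [244.6, 258.5, 330.2, 326.0]
stand 0.92 [354.9, 172.4, 376.2, 224.3]
punch0 0.69 [243.2, 257.7, 330.2, 330.2]
punch0 0.51 [360.6, 181.4, 377.4, 206.4]
punch0 0.45 [369.4, 163.7, 375.8, 174.5]
punch1 0.69 [243.2, 257.7, 330.2, 330.2]
punch1 0.51 [360.6, 181.4, 377.4, 206.4]
punch1 0.45 [369.4, 163.7, 375.8, 174.5]
[ 155.041 -656.945  237.62 ] [ 0.993  0.116 -0.    -0.   ] [-0.756 -1.456  0.122] 0.6
```

View pics/top0.png

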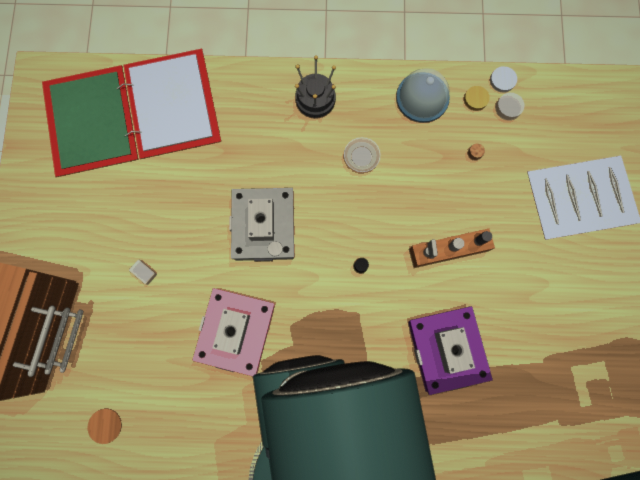

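View pics/side0.png

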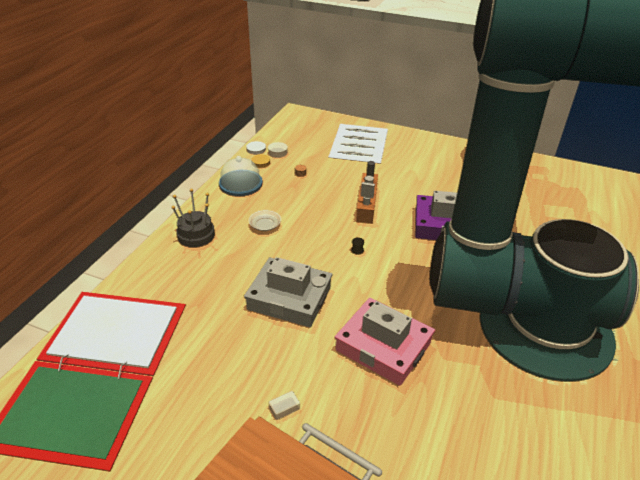

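The top picture shows the grey case at about (262,222), with its keyhole at (260,218). The stand is at (452,247), and the key is in its left hole at (431,248). The side picture shows the grey keyhole at (289,268) and the key at (367,190). Next I'll crop in for detail.

Run:
```python
from h import *
t=cv2.imread("pics/top0.png");s=cv2.imread("pics/side0.png")
def c(im,x,y,w,h,k=8): return cv2.resize(im[y:y+h,x:x+w],(400,300),interpolation=cv2.INTER_CUBIC)
a=np.vstack([np.hstack([c(t,222,180,80,90-30),c(t,405,222,96,72)]),np.hstack([c(s,240,250,96,72),c(s,340,155,72,54)])])
cv2.imwrite("pics/crops.png",a)
```

```text
(no output)
```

View pics/crops.png

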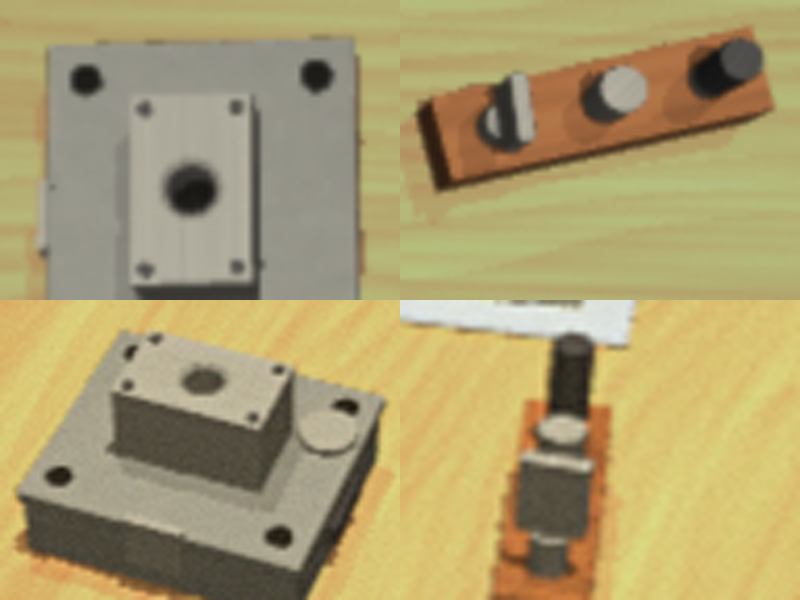

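The crops give these positions in crop pixels:
- **Top view:** keyhole at (191,188), key bow top edge from about (517,73) to (529,138).
- **Side view:** keyhole at (204,380), bow top from (521,457) to (592,465).

Next I'll triangulate them and overlay the models.

```bash
cat > m.py <<'E'
from h import *
np.set_printoptions(precision=2,suppress=True)
ft,Kt,Pt=cam("top"); fs,Ks,Ps=cam("side")
u=lambda p,k,x0,y0:((p[0]+.5)/k-.5+x0,(p[1]+.5)/k-.5+y0)
TL=lambda p:u(p,5,222,180); TR=lambda p:u(p,400/96,405,222); BL=lambda p:u(p,400/96,240,250); BR=lambda p:u(p,400/72,340,155)
def tri(a,b):
    o1,d1=ray(Kt,Pt,a);o2,d2=ray(Ks,Ps,b)
    s=np.linalg.lstsq(np.c_[d1,-d2],o2-o1,rcond=None)[0]
    A,B=o1+s[0]*d1,o2+s[1]*d2; return (A+B)/2,np.linalg.norm(A-B)
print("hole tri",tri(TL((191,188)),BL((204,80))))
ht=onz(Kt,Pt,TL((191,188)),90);hs=onz(Ks,Ps,BL((204,80)),90);print("hole",ht,hs)
for f,K,P,pts in((TL,Kt,Pt,[(145,108),(236,106),(145,270),(237,267)]),(BL,Ks,Ps,[(155,39),(278,70),(127,85),(253,117)])):
    q=np.array([onz(K,P,f(p),90) for p in pts]);print("screws",q[:,:2].tolist(),q.mean(0))
    (c,wh,a)=cv2.minAreaRect(q[:,:2].astype(np.float32));print(wh,a)
k1=onz(Kt,Pt,TR((119,73)),104);k2=onz(Kt,Pt,TR((127,137)),104);print("bow top",k1,k2,(k1+k2)/2,np.linalg.norm(k1-k2))
k1=onz(Ks,Ps,BR((121,158)),104);k2=onz(Ks,Ps,BR((192,166)),104);print("bow side",k1,k2,(k1+k2)/2,np.linalg.norm(k1-k2))
q=[onz(Kt,Pt,TR(p),45) for p in((36,98),(351,28),(373,107),(47,180))];print("stand",np.array(q)[:,:2].tolist(),np.mean(q[:3:2],axis=0),np.mean(q,axis=0))
for n,K,P in(("top",Kt,Pt),("side",Ks,Ps)):
    for r in trace(n,"punch0")[:0]: pass
print("punch0 top",onz(Kt,Pt,TR((217,87)),85),onz(Ks,Ps,BR((163,130)),85),"punch1",onz(Kt,Pt,TR((342,60)),98),onz(Ks,Ps,BR((174,40)),98))
E
python3 m.py
```

```text
hole tri (array([532.03, 136.69,  86.95]), np.float64(2.369349098739082))
hole [532.49 136.62  90.  ] [529.31 139.73  90.  ]
screws [[566.0610310371483, 157.3001424788102], [567.928405722246, 119.57854920487429], [497.46741182932305, 153.85996372607897], [499.7380142449135, 116.20266503927019]] [532.8  136.74  90.  ]
(68.6798324584961, 37.76776885986328) 2.8711447715759277
screws [[565.6263925617477, 121.41975370002922], [497.96388145845975, 117.95699016593494], [563.3446922642665, 158.54417993611912], [495.5728413457235, 154.704574849678]] [530.63 138.16  90.  ]
(68.05867004394531, 37.19404602050781) 3.242614984512329
bow top [ 493.11 -216.59  104.  ] [ 461.81 -219.92  104.  ] [ 477.46 -218.25  104.  ] 31.47606828962642
bow side [ 488.7  -209.09  104.  ] [ 457.14 -215.88  104.  ] [ 472.92 -212.49  104.  ] 32.28429863512735
stand [[490.9467755103391, -187.68858216722273], [531.9142561138855, -349.75520705610677], [490.9098398618157, -359.4454753535418], [448.7794962060509, -192.8692884751467]] [ 490.93 -273.57   45.  ] [ 490.64 -272.44   45.  ]
punch0 top [ 491.25 -269.06   85.  ] [ 486.51 -266.98   85.  ] punch1 [ 503.72 -326.6    98.  ] [ 501.27 -324.89   98.  ]
```

```bash
cat > go.py <<'E'
import sys
from h import *
np.set_printoptions(precision=3,suppress=True)
# usage: go.py x y z yawdeg -> cm shift & deg turn in tool axes
x,y,z,yaw=map(float,sys.argv[1:5])
s=observe(); r=R.from_quat(s["eef_rot"]); p=np.array(s["tcp_pos"])
X=r.as_matrix()[:,0]; print("t",s["time_s"],"pos",p,"yaw",np.degrees(np.arctan2(X[1],X[0])),"z",r.as_matrix()[:,2],"F",s["ft_force"],"M",s["moment"],"w",s["grip_width"]*93,s["grasp_force"],"q6",s["qpos"][5])
t=R.from_euler("xyz",[180,0,yaw],degrees=True)
print("shift cm",r.inv().apply(np.array([x,y,z])-p)/10,"turn",(r.inv()*t).as_rotvec(degrees=True))
E
python3 go.py 475.7 -216.3 190 9
```

```text
t 0.8 pos [ 155.064 -656.943  237.661] yaw 13.280920222405804 z [-0.  0. -1.] F [ 0.416  0.053 -0.338] M [-0.016  0.025 -0.01 ] w 92.96036967488573 0.0 q6 -0.037786421307449566
shift cm [ 41.329 -35.52    4.766] turn [-0.     0.     4.281]
```

>>> {"name": "step_arm", "arguments": {
  "rows": [
    [4.1,-3.6,0.5,0,0,0.5,6],
    [8.3,-7.1,1,0,0,1,5],
    [12.4,-10.7,1.5,0,0,1.5,4],
    [16.5,-14.2,2,0,0,2,3],
    [20.7,-17.8,2.5,0,0,2.5,3],
    [24.8,-21.3,3,0,0,3,3],
    [28.9,-24.9,3.5,0,0,3.5,3],
    [33.1,-28.4,4,0,0,4,3],
    [37.2,-32,4.5,0,0,4.2,3],
    [41.33,-35.52,4.77,0,0,4.28,3],
    [41.33,-35.52,4.77,0,0,4.28,3],
    [41.33,-35.52,4.77,0,0,4.28,3]
  ]
}}

```text
time_s: 2.3
tcp_pos: [475.6, -216.4, 190.0]
eef_rot: [0.997, 0.079, -0.0, 0.0]
ft_force: [-0.2, -0.5, -0.2]
grip_width: 0.325
grasp_force: 0.0
```

```bash
python3 go.py 475.7 -216.3 125 9
python3 - <<'E'
from h import *
t,K,P=cam("top");s,Ks,Ps=cam("side")
X=observe()["tcp_pos"];tip=np.array([X[0],X[1],X[2]-19])
pt=proj(K,P,tip)[0];ps=proj(Ks,Ps,tip)[0];print(pt,ps)
def c(im,x,y,w,h): return cv2.resize(im[y:y+h,x:x+w],(400,480),interpolation=cv2.INTER_CUBIC)
cv2.imwrite("pics/hover.png",np.hstack([c(t,390,200,100,120),c(s,320,110,100,120)]))
E
```

```text
t 2.3 pos [ 475.585 -216.421  190.002] yaw 9.038129435541917 z [-0. -0. -1.] F [-0.217 -0.454 -0.213] M [0.031 0.017 0.026] w 30.264276393107334 0.0 q6 0.9373267090054018
shift cm [ 0.014 -0.011  6.5  ] turn [0.011 0.01  0.038]
[441.78917102 241.56203145] [369.44360329 159.60316474]
```

View pics/hover.png

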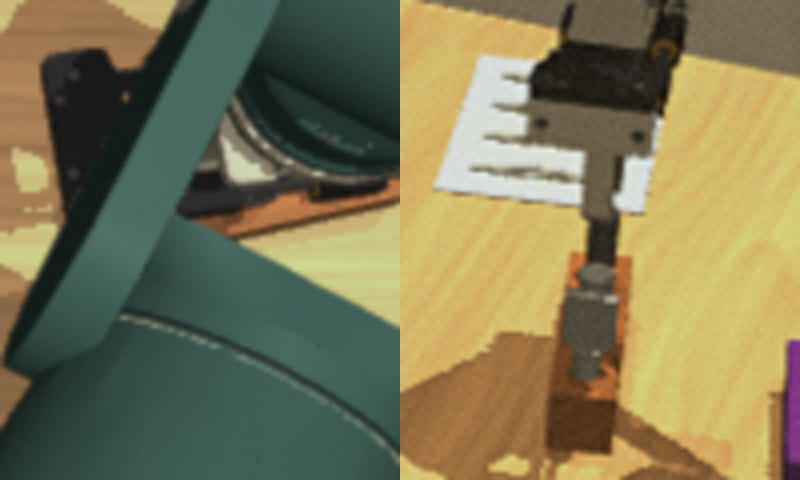

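The side view shows the near finger hanging straight above the key, with its tip bottom at about (370,164). I'll compare that with its predicted position to find the camera offset.

Run:
```python
from h import *
np.set_printoptions(precision=2,suppress=True)
s,Ks,Ps=cam("side");o=observe();p=np.array(o["tcp_pos"]);M=R.from_quat(o["eef_rot"]).as_matrix()
for y in(-15,-32.5):
  print(y,[proj(Ks,Ps,p+M@[x,y,19.])[0] for x in(-7.5,7.5)])
g=cv2.cvtColor(s,cv2.COLOR_BGR2GRAY)
for v in(152,156,159,161,162,163,164,165,166): print(v,g[v,360:382])
```

```text
-15 [array([371.5 , 163.14]), array([365.39, 162.3 ])]
-32.5 [array([370.32, 166.89]), array([364.14, 166.03])]
152 [179 199 220 219 222 177 117  85  91  97  92  97  93  74  39  78 195 227
 220 217 219 222]
156 [222 220 221 223 225 167 105  94  92  93  90  94  99  64  57 159 216 223
 217 219 216 206]
159 [219 219 223 223 224 163  98  89  97  90  92  92  92 165 215 225 220 217
 221 219 218 206]
161 [151 141 145 156 163 126  91  93  94  99  96  91  84 125 196 216 219 219
 220 221 205 191]
162 [185 186 189 186 166 115  88  95  94  93  98  95  74  80 124 180 194 201
 205 207 194 192]
163 [189 189 188 193 178 119  78  86  89  93  92  91  80  65  72 144 169 149
 133 141 137 171]
164 [187 187 185 193 188 145  91  65  56  68  71  74  69  54  70 160 191 185
 186 191 187 189]
165 [188 185 187 189 197 194 157  80  43  45  50  56  56  37  67 162 189 193
 193 189 189 188]
166 [184 184 188 184 191 198 168  88  29  36  43  40  45  38  72 164 192 194
 190 191 186 179]
```

>>> {"name": "step_arm", "arguments": {
  "rows": [
    [0,0,3,0,0,0,3],
    [0,0,5.5,0,0,0,3],
    [0,0,7,0,0,0,3],
    [0,0,8.3,0,0,0,3],
    [0,0,9.3,0,0,0,3],
    [0,0,10.1,0,0,0,3],
    [0,0,10.1,0,0,0,2.2],
    [0,0,10.1,0,0,0,1.8],
    [0,0,10.1,0,0,0,1.8]
  ]
}}

```text
time_s: 3.58
tcp_pos: [475.9, -216.4, 89.4]
eef_rot: [0.997, 0.078, 0.0, 0.0]
ft_force: [0.3, -1.2, 0.2]
grip_width: 0.196
grasp_force: 0.0
```

>>> {"name": "step_arm", "arguments": {
  "rows": [
    [0,0,0,0,0,0,1.5],
    [0,0,0,0,0,0,1.5],
    [0,0,0,0,0,0,1.5]
  ]
}}

```text
time_s: 3.95
tcp_pos: [475.7, -216.3, 89.0]
eef_rot: [0.997, 0.078, 0.0, 0.0]
ft_force: [0.2, 0.4, -0.3]
grip_width: 0.161
grasp_force: 0.0
```

```bash
python3 go.py 475.7 -216.3 89 9
python3 - <<'E'
from h import *
s,Ks,Ps=cam("side");t,_,_=cam("top")
def c(im,x,y,w,h): return cv2.resize(im[y:y+h,x:x+w],(400,480),interpolation=cv2.INTER_CUBIC)
cv2.imwrite("pics/grip.png",np.hstack([c(s,340,160,50,60),c(t,390,200,100,120)]))
E
```

```text
t 3.95 pos [ 475.715 -216.312   88.975] yaw 9.001733199534632 z [ 0. -0. -1.] F [ 0.24   0.396 -0.318] M [-0.007 -0.014 -0.022] w 14.953594284076269 0.0 q6 0.9380973061167232
shift cm [-0.001 -0.001 -0.002] turn [ 0.001 -0.003  0.002]
```

View pics/grip.png

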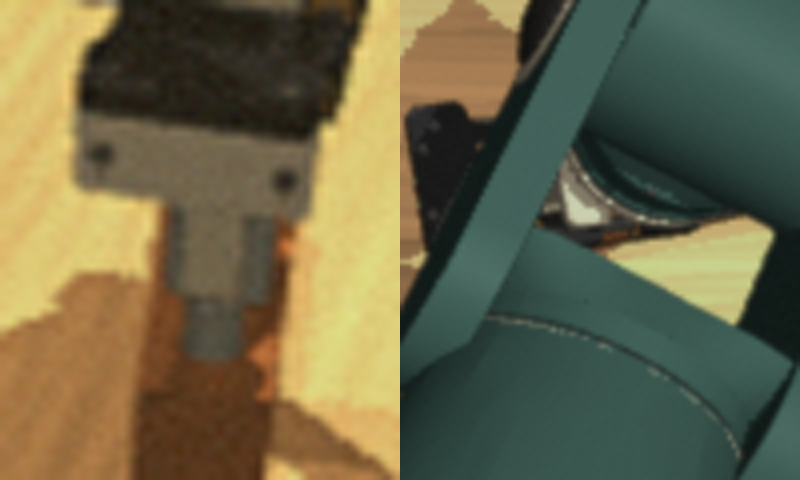

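The fingers straddle the bow, and the near finger is centred on it to about 1 mm (finger at x=212, bow at 218, 8x scale). I'll keep closing gradually.

>>> {"name": "step_arm", "arguments": {
  "rows": [
    [0,0,0,0,0,0,1.25],
    [0,0,0,0,0,0,1.25]
  ]
}}

```text
time_s: 4.3
tcp_pos: [475.7, -216.3, 89.0]
eef_rot: [0.997, 0.078, 0.0, 0.0]
ft_force: [-0.1, 0.2, 0.1]
grip_width: 0.132
grasp_force: 0.0
```

>>> {"name": "step_arm", "arguments": {
  "rows": [
    [0,0,0,0,0,0,1.1],
    [0,0,0,0,0,0,1.1]
  ]
}}

```text
time_s: 4.55
tcp_pos: [475.7, -216.4, 89.0]
eef_rot: [0.997, 0.078, 0.0, 0.0]
ft_force: [0.3, -0.3, 0.1]
grip_width: 0.121
grasp_force: 0.3
```

>>> {"name": "step_arm", "arguments": {
  "rows": [
    [0,0,0,0,0,0,1.0],
    [0,0,0,0,0,0,1.0]
  ]
}}

```text
time_s: 4.8
tcp_pos: [475.8, -216.4, 89.0]
eef_rot: [0.997, 0.078, 0.0, 0.0]
ft_force: [1.7, -0.8, 0.8]
grip_width: 0.107
grasp_force: 2.2
```

>>> {"name": "step_arm", "arguments": {
  "rows": [
    [0,0,0,0,0,0,0.9],
    [0,0,0,0,0,0,0.8],
    [0,0,0,0,0,0,0.8]
  ]
}}

```text
time_s: 5.18
tcp_pos: [475.9, -217.1, 89.0]
eef_rot: [0.997, 0.078, 0.0, 0.001]
ft_force: [2.8, -7.2, -2.5]
grip_width: 0.098
grasp_force: 24.9
```

```bash
python3 go.py 475.7 -216.3 89 9
```

```text
t 5.175 pos [ 475.889 -217.126   88.998] yaw 8.99404341800474 z [ 0.001 -0.002 -1.   ] F [ 2.803 -7.243 -2.505] M [-1.884 -0.595 -0.037] w 9.123625586120648 24.93990182876587 q6 0.9381285429173072
shift cm [-0.006 -0.085 -0.   ] turn [ 0.118 -0.021 -0.006]
```

>>> {"name": "step_arm", "arguments": {
  "rows": [
    [0.03,0.1,0,0,0,0,0.8],
    [0.03,0.1,0,0,0,0,0.8]
  ]
}}

```text
time_s: 5.42
tcp_pos: [476.1, -217.7, 88.9]
eef_rot: [0.997, 0.078, -0.0, 0.0]
ft_force: [0.8, -5.8, -2.1]
grip_width: 0.099
grasp_force: 21.2
```

```bash
python3 go.py 475.7 -216.3 89 9
```

```text
t 5.425 pos [ 476.11  -217.692   88.894] yaw 8.992432783994413 z [-0.    -0.001 -1.   ] F [ 0.788 -5.803 -2.074] M [-1.269 -0.249 -0.025] w 9.186961219165331 21.154628098011017 q6 0.9369088273599961
shift cm [-0.019 -0.144 -0.011] turn [ 0.05   0.012 -0.008]
```

>>> {"name": "step_arm", "arguments": {
  "rows": [
    [0.02,0.08,0.0,0,0,0,0.8],
    [0.02,0.08,0.0,0,0,0,0.8]
  ]
}}

```text
time_s: 5.68
tcp_pos: [476.3, -217.9, 88.9]
eef_rot: [0.997, 0.078, -0.0, -0.0]
ft_force: [-2.0, -2.1, 0.8]
grip_width: 0.099
grasp_force: 20.8
```

>>> {"name": "step_arm", "arguments": {
  "rows": [
    [0,0,-0.1,0,0,0,0.8],
    [0,0,-0.3,0,0,0,0.8],
    [0,0,-0.6,0,0,0,0.8]
  ]
}}

```text
time_s: 6.05
tcp_pos: [476.4, -218.0, 95.0]
eef_rot: [0.997, 0.078, -0.0, -0.0]
ft_force: [-0.8, -1.7, -1.8]
grip_width: 0.097
grasp_force: 20.8
```

>>> {"name": "step_arm", "arguments": {
  "rows": [
    [0,0,-2,0,0,0,0.8],
    [0,0,-5,0,0,0,0.8],
    [0,0,-8,0,0,0,0.8],
    [0,0,-10.5,0,0,0,0.8],
    [0,0,-10.5,0,0,0,0.8]
  ]
}}

```text
time_s: 6.68
tcp_pos: [477.2, -218.1, 203.1]
eef_rot: [0.997, 0.079, 0.002, 0.001]
ft_force: [0.2, 0.5, -2.4]
grip_width: 0.098
grasp_force: 20.7
```

```bash
python3 go.py 532 137 200 28
```

```text
t 6.675 pos [ 477.217 -218.124  203.111] yaw 9.01095565569283 z [ 0.004 -0.001 -1.   ] F [ 0.182  0.537 -2.439] M [-0.034  0.034 -0.009] w 9.150066630145654 20.73664516210556 q6 0.9358923299893044
shift cm [ 10.972 -34.217   0.281] turn [  0.15   -0.187 -18.989]
```

>>> {"name": "step_arm", "arguments": {
  "rows": [
    [1.4,-4.3,0,0,0,-2.4,0.8],
    [2.8,-8.6,0,0,0,-4.8,0.8],
    [4.1,-12.8,0,0,0,-7.1,0.8],
    [5.5,-17.1,0,0,0,-9.5,0.8],
    [6.9,-21.4,0,0,0,-11.9,0.8],
    [8.3,-25.7,0,0,0,-14.3,0.8],
    [9.6,-29.9,0,0,0,-16.6,0.8],
    [10.5,-33,0,0,0,-18,0.8],
    [11.0,-34.2,0,0,0,-19,0.8],
    [11.0,-34.2,0,0,0,-19,0.8],
    [11.0,-34.2,0,0,0,-19,0.8]
  ]
}}

```text
time_s: 8.05
tcp_pos: [531.5, 136.1, 199.8]
eef_rot: [0.97, 0.241, -0.0, 0.0]
ft_force: [0.0, 0.3, -0.4]
grip_width: 0.096
grasp_force: 20.7
```

```bash
python3 go.py 532 137 175 28
python3 - <<'E'
from h import *
np.set_printoptions(precision=2,suppress=True)
s,Ks,Ps=cam("side");t,Kt,Pt=cam("top")
o=observe();p=np.array(o["tcp_pos"]);M=R.from_quat(o["eef_rot"]).as_matrix()
for z in(-15,0,25,40,66,79): print(z,proj(Ks,Ps,p+M@[0,0,z])[0])
def c(im,x,y,w,h): return cv2.resize(im[y:y+h,x:x+w],(400,480),interpolation=cv2.INTER_CUBIC)
cv2.imwrite("pics/over.png",np.hstack([c(s,250,195,80,96),c(t,210,170,100,120)]))
E
```

```text
t 8.05 pos [531.542 136.103 199.81 ] yaw 27.94007454954047 z [-0. -0. -1.] F [ 0.026  0.288 -0.413] M [-0.071 -0.003 -0.006] w 8.964440841399684 20.741274654865265 q6 1.2874191590304616
shift cm [ 0.083 -0.058  2.481] turn [ 0.004  0.02  -0.06 ]
-15 [287.06 220.51]
0 [287.22 226.51]
25 [287.49 236.27]
40 [287.64 241.99]
66 [287.9  251.68]
79 [288.03 256.42]
```

View pics/over.png

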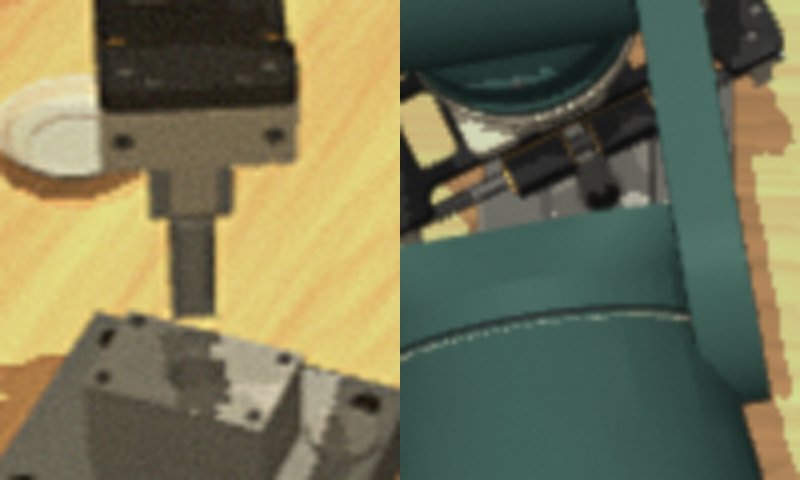

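The side view shows the shank at about x=288.6 px, directly over the keyhole (about 289,269). The top view shows the keyhole at about (260.5,218.8), partly under the key. I'll measure both more precisely.

Run:
```python
from h import *
np.set_printoptions(precision=2,suppress=True,linewidth=200)
s,Ks,Ps=cam("side");t,Kt,Pt=cam("top")
o=observe();p=np.array(o["tcp_pos"])
g=cv2.cvtColor(s,cv2.COLOR_BGR2GRAY);gt=cv2.cvtColor(t,cv2.COLOR_BGR2GRAY)
for v in(242,245,248,251): 
    r=g[v,275:302].astype(int);print(v,r)
for v in range(254,262): print(v,g[v,280:298])
print(proj(Ks,Ps,p-[0,0,36]),"mouth side",proj(Ks,Ps,[p[0],p[1],90]))
print("top: mouth",proj(Kt,Pt,[p[0],p[1],90]),"tip",proj(Kt,Pt,p-[0,0,79]),"shank mid",proj(Kt,Pt,p-[0,0,45]))
for v in range(198,228,2): print(v,gt[v,245:275])
```

```text
242 [204 206 202 199 202 197 194 197 140  75  69  78  74  86  83  77  67  85 179 200 196 193 189 194 194 202 198]
245 [202 202 202 200 197 191 194 195 158  91  70  78  82  82  83  75  61  72 171 202 200 196 196 201 199 198 201]
248 [199 201 194 193 190 190 200 206 167  96  70  77  84  82  82  74  66  69 172 201 201 200 199 201 202 201 198]
251 [194 189 188 190 199 205 203 202 158  89  65  78  82  82  82  76  62  68 176 203 201 201 201 201 197 195 201]
254 [204 199 200 182 119  77  72  80  78  80  76  65  77 180 208 206 196 200]
255 [202 199 196 184 119  75  76  85  84  84  80  67  78 181 210 200 198 198]
256 [200 197 198 181 115  75  77  74  78  80  77  78  80 181 206 200 198 198]
257 [188 192 199 188 127  78  87  85  85  84  91  96  97 179 206 201 200 199]
258 [135 158 184 189 137 123 135 138 137 145 157 161 163 191 199 199 203 204]
259 [113 114 117 132 131 158 184 196 196 202 212 213 207 201 201 202 203 205]
260 [112 110 111 109 111 113 117 129 132 164 188 198 193 194 199 202 200 202]
261 [113 112 102  94  87  98  94  83  92  90  95 105 114 145 186 202 200 201]
[[287.54 240.53]] mo
[... 1175 characters left out ...]
120 122 119 104  78  58  55  55  55  55  54  34  29  32  51  80  94 101 101 101 102 100  72  65 102]
218 [ 88  86  91 113 107 104 103 101  98  82  63  49  32  28  47  39  24  17  17  32  78 114 159 164 161 127 114  79  64 103]
220 [103  89  89  98 102 101 103 101 100  92  79  51  23  16  17  17  18  19  30  67 135 163 168 165 166 168 162 101  73 100]
222 [ 93  89  91 109 105 102 103 102 101 100  97  85  68  51  50  51  60  66  87  96 105 105 104 100  99  97  95  89  88  86]
224 [104  91  91 100  95  93  91  90  91  92  93  92  92  94  95  95  95  96  96  96  95  95  93  91  90  90  88  86  86  84]
226 [87 88 87 87 87 88 88 90 90 92 92 93 93 93 94 95 95 96 96 94 93 93 91 90 88 86 85 84 83 82]
```

>>> {"name": "step_arm", "arguments": {
  "rows": [
    [0.07,-0.07,1,0,0,0,0.8],
    [0.07,-0.07,2,0,0,0,0.8],
    [0.07,-0.07,2.8,0,0,0,0.8],
    [0.07,-0.07,3.0,0,0,0,0.8],
    [0.07,-0.07,3.2,0,0,0,0.8],
    [0.07,-0.07,3.2,0,0,0,0.8]
  ]
}}

```text
time_s: 9.0
tcp_pos: [531.9, 138.0, 168.0]
eef_rot: [0.97, 0.242, 0.0, 0.0]
ft_force: [-1.0, 0.9, -0.1]
grip_width: 0.097
grasp_force: 20.7
```

>>> {"name": "step_arm", "arguments": {
  "rows": [
    [0,0,0.1,0,0,0,0.8],
    [0,0,0.2,0,0,0,0.8]
  ]
}}

```text
time_s: 9.25
tcp_pos: [532.0, 137.9, 166.1]
eef_rot: [0.97, 0.242, 0.0, 0.0]
ft_force: [-0.8, -0.3, -0.4]
grip_width: 0.093
grasp_force: 20.7
```

>>> {"name": "step_arm", "arguments": {
  "rows": [
    [0,0,0.1,0,0,0,0.8],
    [0,0,0.2,0,0,0,0.8]
  ]
}}

```text
time_s: 9.5
tcp_pos: [531.9, 137.9, 163.9]
eef_rot: [0.97, 0.242, 0.0, 0.0]
ft_force: [0.2, -0.1, -0.6]
grip_width: 0.094
grasp_force: 20.7
```

>>> {"name": "step_arm", "arguments": {
  "rows": [
    [0,0,0.2,0,0,0,0.8],
    [0,0,0.4,0,0,0,0.8],
    [0,0,0.6,0,0,0,0.8]
  ]
}}

```text
time_s: 9.88
tcp_pos: [531.9, 137.9, 157.8]
eef_rot: [0.97, 0.242, -0.0, 0.0]
ft_force: [-0.3, -0.6, -0.1]
grip_width: 0.096
grasp_force: 20.7
```

>>> {"name": "step_arm", "arguments": {
  "rows": [
    [0,0,0.1,0,0,0,0.8],
    [0,0,0.2,0,0,0,0.8]
  ]
}}

```text
time_s: 10.12
tcp_pos: [531.9, 137.9, 155.9]
eef_rot: [0.97, 0.242, -0.0, -0.0]
ft_force: [-0.2, -0.7, -1.0]
grip_width: 0.093
grasp_force: 20.7
```

>>> {"name": "step_arm", "arguments": {
  "rows": [
    [0,0,0.1,0,0,0,0.8],
    [0,0,0.2,0,0,0,0.8]
  ]
}}

```text
time_s: 10.38
tcp_pos: [532.2, 137.9, 155.2]
eef_rot: [0.97, 0.242, 0.001, 0.0]
ft_force: [-5.1, -3.3, 13.3]
grip_width: 0.094
grasp_force: 20.8
```

>>> {"name": "step_arm", "arguments": {
  "rows": [
    [0,0,-0.2,0,0,0,0.8],
    [-0.15,0.01,-0.2,0,0,0,0.8],
    [-0.15,0.01,-0.1,0,0,0,0.8],
    [-0.15,0.01,-0.05,0,0,0,0.8]
  ]
}}

```text
time_s: 10.88
tcp_pos: [531.0, 137.1, 155.0]
eef_rot: [0.97, 0.242, 0.001, 0.0]
ft_force: [3.2, -1.3, 2.3]
grip_width: 0.096
grasp_force: 20.8
```

>>> {"name": "step_arm", "arguments": {
  "rows": [
    [0,0,0.05,0,0,0,0.8],
    [0,0,0.1,0,0,0,0.8]
  ]
}}

```text
time_s: 11.12
tcp_pos: [531.0, 136.9, 153.6]
eef_rot: [0.97, 0.242, 0.0, 0.0]
ft_force: [5.2, -3.4, 2.3]
grip_width: 0.093
grasp_force: 20.8
```

>>> {"name": "step_arm", "arguments": {
  "rows": [
    [0.03,0.06,0,0,0,0,0.8],
    [0.03,0.06,0.05,0,0,0,0.8],
    [0.03,0.06,0.1,0,0,0,0.8]
  ]
}}

```text
time_s: 11.5
tcp_pos: [531.2, 136.7, 152.3]
eef_rot: [0.97, 0.242, -0.0, 0.0]
ft_force: [3.3, -1.3, 1.3]
grip_width: 0.095
grasp_force: 20.8
```

```bash
python3 go.py 532 137 150 28
```

```text
t 11.5 pos [531.177 136.719 152.333] yaw 27.997493206998865 z [-0. -0. -1.] F [ 3.261 -1.263  1.309] M [-0.437 -0.638 -0.033] w 8.822736473453736 20.788908898830414 q6 1.2875964651187186
shift cm [0.086 0.014 0.233] turn [ 0.002  0.005 -0.003]
```

>>> {"name": "step_arm", "arguments": {
  "rows": [
    [0.03,0.03,0.1,0,0,0,0.8],
    [0.03,0.03,0.25,0,0,0,0.8],
    [0.03,0.03,0.4,0,0,0,0.8]
  ]
}}

```text
time_s: 11.88
tcp_pos: [531.4, 136.7, 148.2]
eef_rot: [0.97, 0.242, -0.0, -0.0]
ft_force: [0.6, -0.1, 0.6]
grip_width: 0.099
grasp_force: 20.8
```

>>> {"name": "step_arm", "arguments": {
  "rows": [
    [0,0,0.1,0,0,0,0.8],
    [0,0,0.25,0,0,0,0.8],
    [0,0,0.4,0,0,0,0.8]
  ]
}}

```text
time_s: 12.25
tcp_pos: [531.5, 136.7, 144.3]
eef_rot: [0.97, 0.242, -0.0, -0.0]
ft_force: [-0.3, -0.5, -0.9]
grip_width: 0.094
grasp_force: 20.7
```

>>> {"name": "step_arm", "arguments": {
  "rows": [
    [0,0,0.1,0,0,0,0.8],
    [0,0,0.2,0,0,0,0.8],
    [0,0,0.2,0,0,0,0.8]
  ]
}}

```text
time_s: 12.62
tcp_pos: [531.5, 136.6, 142.4]
eef_rot: [0.97, 0.242, -0.0, -0.0]
ft_force: [0.3, 0.8, -1.0]
grip_width: 0.096
grasp_force: 20.7
```

>>> {"name": "step_arm", "arguments": {
  "rows": [
    [0,0,0.1,0,0,0,0.8],
    [0,0,0.1,0,0,0,0.8]
  ]
}}

```text
time_s: 12.88
tcp_pos: [531.6, 136.6, 141.4]
eef_rot: [0.97, 0.242, -0.0, -0.0]
ft_force: [0.3, -0.2, -0.7]
grip_width: 0.095
grasp_force: 20.7
```

>>> {"name": "step_arm", "arguments": {
  "rows": [
    [0,0,0.1,0,0,0,0.8],
    [0,0,0.1,0,0,0,0.8]
  ]
}}

```text
time_s: 13.12
tcp_pos: [531.6, 136.6, 140.4]
eef_rot: [0.97, 0.242, -0.0, 0.0]
ft_force: [-0.3, 1.1, -0.6]
grip_width: 0.096
grasp_force: 20.7
```

>>> {"name": "step_arm", "arguments": {
  "rows": [
    [0,0,0.1,0,0,0,0.8],
    [0,0,0.1,0,0,0,0.8]
  ]
}}

```text
time_s: 13.38
tcp_pos: [531.6, 136.6, 139.5]
eef_rot: [0.97, 0.242, 0.0, -0.0]
ft_force: [-0.2, -0.9, 0.2]
grip_width: 0.098
grasp_force: 20.7
```

>>> {"name": "step_arm", "arguments": {
  "rows": [
    [0,0,0.1,0,0,0,0.8],
    [0,0,0.1,0,0,0,0.8]
  ]
}}

```text
time_s: 13.62
tcp_pos: [531.6, 136.6, 138.6]
eef_rot: [0.97, 0.242, 0.0, 0.0]
ft_force: [-0.1, -0.7, 2.4]
grip_width: 0.096
grasp_force: 20.7
```

>>> {"name": "step_arm", "arguments": {
  "rows": [
    [0,0,0.03,0,0,-3,0.8],
    [0,0,0.03,0,0,-6,0.8],
    [0,0,0.03,0,0,-9,0.8],
    [0,0,0.03,0,0,-9,0.8]
  ]
}}

```text
time_s: 14.12
tcp_pos: [531.7, 136.7, 138.4]
eef_rot: [0.948, 0.317, 0.0, 0.0]
ft_force: [1.2, -0.5, 2.4]
grip_width: 0.101
grasp_force: 20.7
```

>>> {"name": "step_arm", "arguments": {
  "rows": [
    [0,0,0,0,0,-3,0.8],
    [0,0,0,0,0,-6,0.8],
    [0,0,0,0,0,-6,0.8]
  ]
}}

```text
time_s: 14.5
tcp_pos: [531.7, 136.7, 138.3]
eef_rot: [0.931, 0.366, 0.0, 0.0]
ft_force: [0.6, 0.1, 2.4]
grip_width: 0.093
grasp_force: 20.7
```

>>> {"name": "step_arm", "arguments": {
  "rows": [
    [0,0,0,0,0,-3,0.8],
    [0,0,0,0,0,-6,0.8],
    [0,0,0,0,0,-6,0.8]
  ]
}}

```text
time_s: 14.88
tcp_pos: [531.6, 136.6, 138.2]
eef_rot: [0.91, 0.414, 0.0, 0.0]
ft_force: [0.2, -0.9, 2.0]
grip_width: 0.093
grasp_force: 20.7
```

Contact force is steady at about 3 N, so I'll keep sweeping.

>>> {"name": "step_arm", "arguments": {
  "rows": [
    [0,0,0,0,0,-3,0.8],
    [0,0,0,0,0,-6,0.8],
    [0,0,0,0,0,-6,0.8]
  ]
}}

```text
time_s: 15.25
tcp_pos: [531.6, 136.6, 138.2]
eef_rot: [0.888, 0.461, 0.0, 0.0]
ft_force: [0.2, -0.4, 2.0]
grip_width: 0.099
grasp_force: 20.8
```

>>> {"name": "step_arm", "arguments": {
  "rows": [
    [0,0,0,0,0,-3,0.8],
    [0,0,0,0,0,-6,0.8],
    [0,0,0,0,0,-6,0.8]
  ]
}}

```text
time_s: 15.62
tcp_pos: [531.6, 136.6, 138.2]
eef_rot: [0.862, 0.507, 0.0, 0.0]
ft_force: [-0.5, -0.3, 3.3]
grip_width: 0.09
grasp_force: 20.8
```

>>> {"name": "step_arm", "arguments": {
  "rows": [
    [0,0,0,0,0,-3,0.8],
    [0,0,0,0,0,-6,0.8],
    [0,0,0,0,0,-6,0.8]
  ]
}}

```text
time_s: 16.0
tcp_pos: [531.6, 136.6, 138.2]
eef_rot: [0.835, 0.551, 0.0, 0.0]
ft_force: [1.3, -1.2, 3.4]
grip_width: 0.094
grasp_force: 20.8
```

>>> {"name": "step_arm", "arguments": {
  "rows": [
    [0,0,0,0,0,-3,0.8],
    [0,0,0,0,0,-6,0.8],
    [0,0,0,0,0,-6,0.8]
  ]
}}

```text
time_s: 16.38
tcp_pos: [531.7, 136.6, 138.2]
eef_rot: [0.805, 0.594, 0.0, 0.0]
ft_force: [1.8, -0.7, 2.2]
grip_width: 0.095
grasp_force: 20.8
```

>>> {"name": "step_arm", "arguments": {
  "rows": [
    [0,0,0,0,0,-3,0.8],
    [0,0,0,0,0,-6,0.8],
    [0,0,0,0,0,-6,0.8]
  ]
}}

```text
time_s: 16.75
tcp_pos: [531.6, 136.5, 138.0]
eef_rot: [0.772, 0.635, -0.0, 0.0]
ft_force: [2.7, -1.0, -0.9]
grip_width: 0.097
grasp_force: 20.8
```

>>> {"name": "step_arm", "arguments": {
  "rows": [
    [0,0,0,0,0,-3,0.8],
    [0,0,0,0,0,-6,0.8],
    [0,0,0,0,0,-6,0.8]
  ]
}}

```text
time_s: 17.12
tcp_pos: [531.7, 136.6, 138.0]
eef_rot: [0.738, 0.675, -0.0, 0.0]
ft_force: [4.5, -1.3, -1.8]
grip_width: 0.097
grasp_force: 20.8
```

Force vanished at yaw of about 79–85°: the tongue has found the slot. I'll relieve the side load and push down gently.

>>> {"name": "step_arm", "arguments": {
  "rows": [
    [0,0.03,0,0,0,2,0.8],
    [0,0.04,0,0,0,2,0.8]
  ]
}}

```text
time_s: 17.38
tcp_pos: [531.8, 136.5, 138.0]
eef_rot: [0.75, 0.662, -0.0, -0.0]
ft_force: [-0.4, -0.9, -0.9]
grip_width: 0.093
grasp_force: 20.7
```

>>> {"name": "step_arm", "arguments": {
  "rows": [
    [0,0,0.1,0,0,0,0.8],
    [0,0,0.2,0,0,0,0.8]
  ]
}}

```text
time_s: 17.62
tcp_pos: [531.9, 136.6, 136.1]
eef_rot: [0.749, 0.663, -0.0, -0.0]
ft_force: [0.9, -0.7, -0.9]
grip_width: 0.097
grasp_force: 20.8
```

```bash
python3 go.py 531.6 136.6 131 3
```

```text
t 17.625 pos [531.914 136.641 136.062] yaw 82.99225464936532 z [-0.  0. -1.] F [ 0.948 -0.69  -0.914] M [-0.195 -0.217  0.03 ] w 9.031439972225819 20.7522913813591 q6 0.32723433631708115
shift cm [-0.008 -0.031  0.506] turn [-0.01   0.004 79.992]
```

>>> {"name": "step_arm", "arguments": {
  "rows": [
    [0,0,0.15,0,0,0,0.8],
    [0,0,0.3,0,0,0,0.8],
    [0,0,0.3,0,0,0,0.8]
  ]
}}

```text
time_s: 18.0
tcp_pos: [531.9, 136.6, 132.9]
eef_rot: [0.749, 0.663, -0.0, -0.0]
ft_force: [0.3, -0.0, -0.8]
grip_width: 0.092
grasp_force: 20.7
```

>>> {"name": "step_arm", "arguments": {
  "rows": [
    [0,0,0.1,0,0,0,0.8],
    [0,0,0.25,0,0,0,0.8],
    [0,0,0.25,0,0,0,0.8]
  ]
}}

```text
time_s: 18.38
tcp_pos: [531.9, 136.6, 130.5]
eef_rot: [0.749, 0.663, -0.0, -0.0]
ft_force: [-0.4, 0.3, -1.3]
grip_width: 0.098
grasp_force: 20.7
```

>>> {"name": "step_arm", "arguments": {
  "rows": [
    [0,0,0.1,0,0,0,0.8],
    [0,0,0.2,0,0,0,0.8]
  ]
}}

```text
time_s: 18.62
tcp_pos: [532.1, 136.6, 128.8]
eef_rot: [0.749, 0.663, 0.0, 0.0]
ft_force: [-1.9, -0.9, 8.6]
grip_width: 0.097
grasp_force: 20.7
```

>>> {"name": "step_arm", "arguments": {
  "rows": [
    [0,0,0.03,0,0,0,0.8],
    [0,0,0.03,0,0,0,0.8],
    [0,0,0.03,0,0,0,0.8]
  ]
}}

```text
time_s: 19.0
tcp_pos: [532.1, 136.6, 128.8]
eef_rot: [0.749, 0.663, 0.0, 0.0]
ft_force: [-2.5, -0.3, 5.2]
grip_width: 0.095
grasp_force: 20.7
```

>>> {"name": "step_arm", "arguments": {
  "rows": [
    [0,0,0.04,0,0,0,0.8],
    [0,0,0.04,0,0,0,0.8],
    [0,0,0.04,0,0,0,0.8]
  ]
}}

```text
time_s: 19.38
tcp_pos: [532.1, 136.7, 128.8]
eef_rot: [0.749, 0.663, 0.0, 0.0]
ft_force: [-4.4, -0.2, 8.5]
grip_width: 0.094
grasp_force: 20.7
```

```bash
python3 go.py 531.6 136.6 129 3
```

```text
t 19.375 pos [532.087 136.668 128.799] yaw 83.00356434972923 z [ 0.001  0.    -1.   ] F [-4.38  -0.234  8.513] M [-0.151  0.785 -0.011] w 8.719168434794383 20.712839663028717 q6 0.3270491008665084
shift cm [-0.013 -0.048 -0.02 ] turn [ 0.014 -0.032 80.004]
```

>>> {"name": "step_arm", "arguments": {
  "rows": [
    [0,-0.03,-0.02,0,0,0,0.8],
    [0,-0.03,-0.03,0,0,4,0.8],
    [0,-0.03,-0.03,0,0,8,0.8],
    [0,-0.03,-0.03,0,0,12,0.8],
    [0,-0.03,-0.03,0,0,12,0.8]
  ]
}}

```text
time_s: 20.0
tcp_pos: [532.2, 136.6, 128.8]
eef_rot: [0.814, 0.581, 0.001, 0.0]
ft_force: [1.2, -0.9, 5.9]
grip_width: 0.094
grasp_force: 20.8
```

```bash
python3 go.py 531.6 136.6 129 3
```

```text
t 20.0 pos [532.187 136.575 128.826] yaw 71.02128090832264 z [ 0.002 -0.    -1.   ] F [ 1.198 -0.939  5.887] M [-0.381 -0.591  0.068] w 8.739078691869723 20.800147354602814 q6 0.5362370916209613
shift cm [-0.017 -0.056 -0.018] turn [ 0.056 -0.075 68.021]
```

>>> {"name": "step_arm", "arguments": {
  "rows": [
    [0,0,0,0,0,4,0.8],
    [0,0,0,0,0,8,0.8],
    [0,0,0,0,0,12,0.8],
    [0,0,0,0,0,16,0.8],
    [0,0,0,0,0,20,0.8],
    [0,0,0,0,0,20,0.8]
  ]
}}

```text
time_s: 20.75
tcp_pos: [532.2, 136.6, 128.8]
eef_rot: [0.902, 0.431, 0.001, 0.0]
ft_force: [2.6, -2.1, 5.5]
grip_width: 0.1
grasp_force: 20.8
```

```bash
python3 go.py 531.6 136.6 129 3
```

```text
t 20.75 pos [532.192 136.573 128.844] yaw 51.04759363854266 z [ 0.002 -0.    -1.   ] F [ 2.556 -2.062  5.505] M [-0.36  -0.557  0.001] w 9.257470854927474 20.804795622825623 q6 0.8848489494419207
shift cm [-0.035 -0.048 -0.016] turn [ 0.043 -0.082 48.048]
```

>>> {"name": "step_arm", "arguments": {
  "rows": [
    [0,0,0,0,0,4,0.8],
    [0,0,0,0,0,8,0.8],
    [0,0,0,0,0,12,0.8],
    [0,0,0,0,0,16,0.8],
    [0,0,0,0,0,20,0.8],
    [0,0,0,0,0,24,0.8],
    [0,0,0,0,0,28,0.8],
    [0,0,0,0,0,32,0.8]
  ]
}}

```text
time_s: 21.75
tcp_pos: [532.2, 136.5, 128.8]
eef_rot: [0.986, 0.165, 0.001, 0.0]
ft_force: [2.5, -1.3, 5.4]
grip_width: 0.094
grasp_force: 20.8
```

```bash
python3 go.py 531.6 136.6 129 3
```

```text
t 21.75 pos [532.185 136.531 128.812] yaw 18.983401681785825 z [ 0.002 -0.    -1.   ] F [ 2.482 -1.264  5.445] M [-0.474 -0.566  0.109] w 8.756003103372164 20.848154425621033 q6 1.4444832615104732
shift cm [-0.053 -0.026 -0.019] turn [ 0.025 -0.085 15.983]
```

Torque is 0.11 N m, matching the plug's friction, so the key is turning the plug. I'll finish the turn slowly until the stop.

>>> {"name": "step_arm", "arguments": {
  "rows": [
    [0,0,0,0,0,3,0.8],
    [0,0,0,0,0,6,0.8],
    [0,0,0,0,0,9,0.8],
    [0,0,0,0,0,12,0.8],
    [0,0,0,0,0,13,0.8],
    [0,0,0,0,0,14,0.8]
  ]
}}

```text
time_s: 22.5
tcp_pos: [532.2, 136.5, 128.8]
eef_rot: [0.999, 0.044, 0.001, 0.0]
ft_force: [3.2, -2.2, 4.3]
grip_width: 0.099
grasp_force: 20.8
```

```bash
python3 go.py 531.6 136.6 129 3
```

```text
t 22.5 pos [532.218 136.527 128.836] yaw 5.080822264513011 z [ 0.002 -0.    -1.   ] F [ 3.19  -2.209  4.27 ] M [-0.425 -0.58   0.113] w 9.2120704561021 20.818144977092743 q6 1.6870989428680265
shift cm [-0.061 -0.013 -0.016] turn [ 0.013 -0.092  2.081]
```

>>> {"name": "step_arm", "arguments": {
  "rows": [
    [0,0,0,0,0,1,0.8],
    [0,0,0,0,0,2,0.8]
  ]
}}

```text
time_s: 22.75
tcp_pos: [532.2, 136.6, 128.8]
eef_rot: [1.0, 0.027, 0.001, 0.0]
ft_force: [2.3, -1.4, 4.7]
grip_width: 0.093
grasp_force: 20.8
```

```bash
python3 go.py 531.6 136.6 129 3
```

```text
t 22.75 pos [532.199 136.559 128.828] yaw 3.083259413037471 z [ 0.002 -0.    -1.   ] F [ 2.259 -1.355  4.746] M [-0.378 -0.556  0.085] w 8.69109113141199 20.815420746803284 q6 1.722020157952739
shift cm [-0.06  -0.007 -0.017] turn [ 0.011 -0.09   0.083]
```

>>> {"name": "step_arm", "arguments": {
  "rows": [
    [0,0,0,0,0,1,0.8],
    [0,0,0,0,0,1.5,0.8],
    [0,0,0,0,0,1.5,0.8]
  ]
}}

```text
time_s: 23.12
tcp_pos: [532.2, 136.6, 128.8]
eef_rot: [1.0, 0.014, 0.001, 0.0]
ft_force: [2.5, -1.8, 4.9]
grip_width: 0.096
grasp_force: 20.8
```

```bash
python3 go.py 531.6 136.6 129 3
```

```text
t 23.125 pos [532.198 136.551 128.819] yaw 1.609071309557493 z [ 0.002 -0.    -1.   ] F [ 2.503 -1.756  4.895] M [-0.426 -0.568  0.153] w 8.970610457374576 20.803492069244385 q6 1.747750958267645
shift cm [-0.06  -0.007 -0.018] turn [ 0.011 -0.089 -1.391]
```

>>> {"name": "step_arm", "arguments": {
  "rows": [
    [0,0,0,0,0,0.7,0.8],
    [0,0,0,0,0,1.5,0.8],
    [0,0,0,0,0,1.5,0.8]
  ]
}}

```text
time_s: 23.5
tcp_pos: [532.2, 136.5, 128.8]
eef_rot: [1.0, 0.001, 0.001, 0.0]
ft_force: [2.4, -1.8, 4.5]
grip_width: 0.099
grasp_force: 20.8
```

```bash
python3 go.py 531.6 136.6 129 3
```

```text
t 23.5 pos [532.219 136.514 128.846] yaw 0.10023786055791897 z [ 0.002 -0.    -1.   ] F [ 2.413 -1.839  4.533] M [-0.425 -0.576  0.149] w 9.18088314827712 20.797165632247925 q6 1.7740241390325535
shift cm [-0.062 -0.009 -0.016] turn [ 0.01  -0.093 -2.9  ]
```

>>> {"name": "step_arm", "arguments": {
  "rows": [
    [0,0,0,0,0,0.8,0.8],
    [0,0,0,0,0,1.5,0.8],
    [0,0,0,0,0,1.5,0.8]
  ]
}}

```text
time_s: 23.88
tcp_pos: [532.2, 136.5, 128.8]
eef_rot: [1.0, -0.012, 0.001, 0.0]
ft_force: [3.0, -1.6, 5.5]
grip_width: 0.098
grasp_force: 20.9
```

```bash
python3 go.py 531.6 136.6 129 3
python3 - <<'E'
from h import *
s,Ks,Ps=cam("side");t,_,_=cam("top")
def c(im,x,y,w,h): return cv2.resize(im[y:y+h,x:x+w],(400,480),interpolation=cv2.INTER_CUBIC)
cv2.imwrite("pics/turned.png",np.hstack([c(s,255,210,70,84),c(t,210,170,100,120)]))
E
```

```text
t 23.875 pos [532.181 136.527 128.815] yaw -1.391471623525313 z [ 0.002 -0.    -1.   ] F [ 2.986 -1.601  5.501] M [-0.425 -0.579  0.155] w 9.082733090312992 20.91739922761917 q6 1.800090142395458
shift cm [-0.058 -0.006 -0.019] turn [ 0.01  -0.087 -4.391]
```

View pics/turned.png

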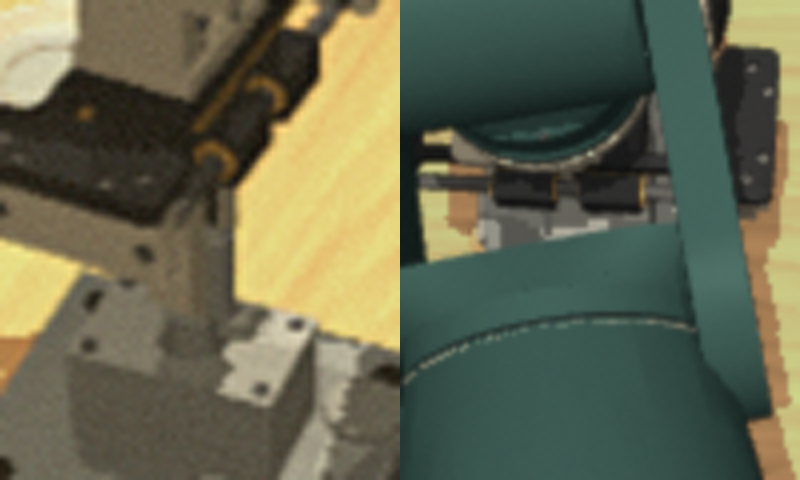

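The side view shows the key fully down, with the bow hidden between the fingers, so its angle can't be judged yet. Torque has levelled off at 0.15, so I'll release, back off and measure the bow.

>>> {"name": "step_arm", "arguments": {
  "rows": [
    [0,0,0,0,0,0,1.1],
    [0,0,0,0,0,0,1.5],
    [0,0,0,0,0,0,2.2],
    [0,0,0,0,0,0,3],
    [0,0,-1,0,0,0,3],
    [0,0,-3,0,0,0,3],
    [0,0,-6,0,0,0,3],
    [0,-3,-10,0,0,0,3],
    [0,3,-11,0,0,0,3],
    [0,9,-11,0,0,0,3],
    [0,15,-11,0,0,0,3],
    [0,20,-11,0,0,0,3]
  ]
}}

```text
time_s: 25.48
tcp_pos: [526.2, -65.3, 240.2]
eef_rot: [1.0, -0.013, 0.001, 0.0]
ft_force: [0.8, -0.1, 1.0]
grip_width: 0.324
grasp_force: 0.0
```

```bash
python3 go.py 532 136.5 129 0
python3 - <<'E'
from h import *
s,Ks,Ps=cam("side");t,_,_=cam("top")
cv2.imwrite("pics/t1.png",t);cv2.imwrite("pics/s1.png",s)
def c(im,x,y,w,h): return cv2.resize(im[y:y+h,x:x+w],(400,480),interpolation=cv2.INTER_CUBIC)
cv2.imwrite("pics/rel.png",np.hstack([c(s,255,210,70,84),c(t,230,175,60,72)]))
E
```

```text
t 25.475 pos [526.167 -65.314 240.214] yaw -1.516639210765058 z [ 0.002 -0.    -1.   ] F [ 0.783 -0.078  1.032] M [0.008 0.051 0.01 ] w 30.10246493630496 0.0 q6 1.4257144098999752
shift cm [  0.027 -20.194  11.113] turn [ 0.025 -0.113 -1.517]
```

View pics/rel.png

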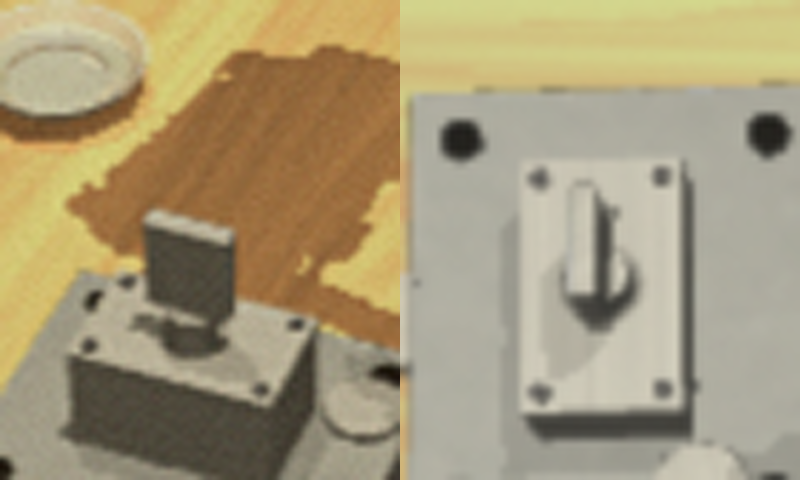

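The top view shows the bow's top strip with edges at about (570,185)–(568,295). The side view shows its front top edge at about (147,228)–(236,242). I'll compute angles relative to the screws.

Run:
```python
from h import *
np.set_printoptions(precision=2,suppress=True,linewidth=220)
s,Ks,Ps=cam("side");t,Kt,Pt=cam("top")
kx=400/70
S=lambda p:((p[0]+.5)/kx-.5+255,(p[1]+.5)/kx-.5+210)
T=lambda p:((p[0]-400+.5)/(400/60)-.5+230,(p[1]+.5)/(400/60)-.5+175)
def ang(f,K,P,a,b,z):
    d=onz(K,P,f(a),z)-onz(K,P,f(b),z);return np.degrees(np.arctan2(d[1],d[0])),np.linalg.norm(d)
print("T bow",ang(T,Kt,Pt,(570,185),(568,295),144),ang(T,Kt,Pt,(596,185),(592,293),144))
print("T screws",ang(T,Kt,Pt,(538,178),(540,392),90),ang(T,Kt,Pt,(661,176),(662,389),90))
print("S bow",ang(S,Ks,Ps,(147,226),(236,241),144),ang(S,Ks,Ps,(157,211),(234,227),144))
print("S screws",ang(S,Ks,Ps,(88,345),(262,389),90),ang(S,Ks,Ps,(127,282),(296,323),90))
g=cv2.cvtColor(t,cv2.COLOR_BGR2GRAY)
for v in range(200,223): print(v,g[v,246:268])
g=cv2.cvtColor(s,cv2.COLOR_BGR2GRAY)
for v in range(244,256): print(v,g[v,276:300])
for yaw in(-2,0,2,4,6):
    M=R.from_euler("z",yaw,degrees=True).as_matrix();c=np.array([532,136.6,144])
    q=[c+M@[x,y,0] for x,y in((17,4.5),(-17,4.5),(-17,-4.5),(17,-4.5))]
    print(yaw,proj(Kt,Pt,q).ravel(),proj(Ks,Ps,q).ravel())
```

```text
T bow (np.float64(1.7692637845455697), np.float64(33.29768790936561)) (np.float64(0.6419493726420525), np.float64(32.69900871912628))
T screws (np.float64(3.3956859521451297), np.float64(68.06512087790958)) (np.float64(2.751797306289321), np.float64(67.73914446155965))
S bow (np.float64(9.062846742253928), np.float64(32.98466630712165)) (np.float64(5.829645872541224), np.float64(29.19795064256134))
S screws (np.float64(3.3201737318313125), np.float64(68.3216950488497)) (np.float64(3.6251964482442336), np.float64(67.5799601952067))
200 [172 174 188 184 150 137 184 196 196 195 195 195 192 195 196 196 195 194 194 195 196 188]
201 [174 175 185 138 104 105 165 192 195 195 191 189 187 194 196 196 195 194 194 196 194 176]
202 [173 175 186 151 113 111 160 191 195 190 166 161 162 186 194 195 195 194 194 196 197 190]
203 [172 175 191 190 163 156 187 197 194 176 181 185 186 165 190 195 195 194 193 194 196 198]
204 [172 175 191 197 194 197 197 198 193 176 185 191 190 137 178 193 194 193 194 194 196 198]
205 [170 173 191 197 198 201 198 198 194 178 187 194 192 125 134 178 187 192 193 194 196 199]
[... 2713 characters left out ...]
18 118]
255 [184 189 194 168 101  70  72  74  73  72  69  70  76  74  71  71  76  73  68  68 106 121 117 123]
-2 [255.37 202.43 253.92 219.25 258.51 219.53 259.93 202.7 ] [279.13 247.07 293.97 251.72 295.93 249.13 281.16 244.52]
0 [255.06 202.49 254.22 219.34 258.82 219.46 259.63 202.61] [279.07 247.26 294.16 251.57 295.98 248.94 280.96 244.67]
2 [254.76 202.57 254.52 219.42 259.13 219.38 259.34 202.53] [279.02 247.45 294.35 251.41 296.03 248.74 280.77 244.82]
4 [254.45 202.65 254.82 219.49 259.43 219.3  259.03 202.46] [278.98 247.64 294.53 251.25 296.06 248.55 280.59 244.98]
6 [254.16 202.75 255.13 219.55 259.73 219.2  258.73 202.4 ] [278.95 247.84 294.7  251.09 296.08 248.36 280.42 245.14]
```

The bow sits at about 1.9° in both views. The housing axis is at about 3.1°, and the torque plateau shows the key is against its stop. It is standing fully home with the gripper clear, so I'll hand in.

```bash
python3 -c "
from cell import *
print(job_done())"
```

```text
the job is handed in; nothing more can be done
None
```

The key is in the grey case's lock: it dropped into the hidden slot under about 3 N, was pushed fully home, then turned clockwise to its stop. It was left standing with its bow within about 1° of the housing's long side, and the job was handed in after about 26 s; no verdict came back.

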